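Raise a ceramic disc on the cam-operated lift pins of its chuck and hold it up

ROBOT

A 6-joint arm with a two-finger parallel gripper is mounted at the origin on a cart in front of the work surface, level with it; the furniture and walls round the work are solid. World frame = base frame: x ahead of the robot, y to its left, z up, the work surface at z = 0. Lengths are in m, angles in rad, forces in N, time in s.
With the tool pointing down it reaches from about 0.275 to 0.85 m from the base axis. Payload 19 kg.
Tool frame: the origin (TCP) lies at the very end of the fingers, on their centre line; the grasp point (between the pads) lies 19 mm behind it; z points along the fingers, x is the direction in which the jaws open and shut, and the axes are right-handed (so a half turn about z gives the same grasp; the last joint's range is limited). The gripper opens to 85 mm and grips with 20 to 120 N. Pads are 22 mm wide; open, the fingers measure 114 mm over their backs; the gripper's body (76 mm by 85 mm) begins 54 mm behind the grasp point. The pads swing forward as they close: fully open they stand 13 mm farther back than shut.
Start: joints at [-1.403, 0.15, 1.437, -0, 1.554, -0.134], TCP at [0.171, -0.549, 0.231] pointing down, gripper open.
Joint ranges: [-2.8, 2.8], [-0.68, 2.1], [0.12, 2.68], [-1.39, 4.53], [0.16, 2.79], [-2.81, 2.81]. Speed limits (rad/s): [1.89, 1.89, 2.22, 3.01, 3.01, 3.01].

INTERFACE

Orientations are given as a unit quaternion [w, x, y, z].
In Python, from plant import manip gives the robot as it stands.
- The arm moves only by the tool carry_out, never from a script. Its argument "series" is a list of rows, each a list of 5 numbers: the shift along the tool's x, y, z in m, then the turn about the tool's z in rad, then the opening, from -1 (shut) to 1 (fully open). In form: [[x, y, z, roll, hand], ...]. A call has 1 to 20 rows; each row is the pose to reach, as a shift and turn from the pose commanded when the call began, along the tool's axes at that moment; what a row does not reach only later rows make up. A row lasts 1/10 s, in which the tool goes at most 50 mm and 8.59 degrees, less where a joint would pass 70% of its speed; a pose out of reach is approached as far as the arm can. A call with a gripper value outside its range is refused whole. The fingers move at their own pace and stop on an object; "squeeze" is the grip in N (left out, the last holds). Time passes only in rows, so rows that repeat a pose let the fingers close. It gives the time, the measured TCP pose, the force and the opening at its end, in the units of the state.
- manip.observe(): the state, without advancing time (a new reading comes with each control period).
- manip.read_camera(name): name is "side" or "top" or "wrist"; returns a dict with "color" (480x640x3 uint8, red, green, blue), "fx", "fy", "cx", "cy" (pixels), "dist" ([k1, k2, p1, p2, k3] as OpenCV has them; the pictures are not rectified), "world_to_cam" (4x4, takes a point from world to camera coordinates); the wrist camera has in their place "mount" (4x4, takes a point from camera to tool coordinates, whose origin is the TCP and whose axes are the tool frame's). Camera axes: x right, y down, z forward; pixel columns grow to the right and rows downward; lengths in m; the calibration is good to about 2 mm. A picture is of the moment at which its call begins: read the wrist's pose just before it. There is no depth.
- manip.job_done(): hands the job in, once; it reports no verdict.
Trained networks look in a picture, given as the dict that the camera call returned (one of the last four; its "shot" number tells which), for a name from the list of things; names that differ only in an ending like _2 or _b are one class to them, and where a whole thing is asked for, a point or a joint stands for the part that bears it (a point fixed in the world has none). Each returns a list of dicts, best first, with "confidence" (0 to 1); they miss things now and then, are a little off and sometimes report something else, mostly with a low value. They report only what shows in the picture. A call takes as long as a camera call.
- manip.spot_in(picture, label): "xy" ([column, row] in pixels, amid what is visible of it).
The state is a dict: "time_s": time; "qpos": joint angles; "qvel": joint speeds; "effort": joint torques, N m; "position": TCP position; "tool_rot": TCP orientation; "wrist_force": force on the tool from outside, world axes, zero at the start; "wrist_torque": the same for the moment, N m; "opening": finger opening in m.
Only numpy, scipy, OpenCV 4.12 (cv2) and the standard library are available. Lean on these libraries where they do the work, as an engineer would, in place of code of your own. Each camera call takes 0.05 s, during which the arm holds its last target. There are 200 camera calls.

TASK

Take the lever bar (long black grip, collar) from the tool block and push its plain end down through the hole in the square hub of the lift-pin chuck's cam shaft until the collar rests on the hub. Then swing the bar over towards the front of the chuck (the side turned to you) to the cam's highest lift, which comes 45 degrees from upright (beyond it the pins sink again), so that the ceramic disc rises level out of its pocket for a colleague's tweezers. The shaft springs back when let go, so finish while still holding the bar there; do not touch the disc and leave everything else in place.

Things in the scene. Friction and masses are not known exactly. Their poses are not given: they have to be found in the camera images.
- lift_chuck: Lift-pin chuck, fixed: base plate 96 x 110 mm, above it on posts a chuck plate 94 x 104 mm (x, y), top 98 mm up, with a pocket 73 mm across, 2 mm deep. Origin: centre of its underside; z up, -x its front (17 to 40 degrees to the right of facing the robot), -y the side where the cam shaft's hub sticks out. The shaft runs along y, 36 mm up; its eccentric lifts three pins
- hub_hole (a point): Centre of the hole's upper mouth in the dark square hub of the cam shaft. Hub: 30 mm cube centred on the shaft axis, 72 mm from the chuck's origin to -y, 36 mm up (15 mm below this mouth at rest). Hole 11.2 mm wide with 1.5 mm lead-in, right through, upright at rest. Turns with the shaft; z points out along the hole
- cam_shaft (a joint): Shaft angle, rad: 0 at rest (hole upright, sprung against a stop), growing as the bar swings to the chuck's front, stop at 1.4. Pin lift is greatest, 5.9 mm, at 0.785 and less on both sides. The return spring and the cam together take about 0.5 N m throughout (5 N at 100 mm), always back towards 0. Play in the hole: the shaft lags the bar by about 0.07
- lever_bar: Loose lever bar, 150 mm long, 90 g, upright in one of the tool block's holes. Origin: centre of its lower end; z towards the grip. Steel shank 10 mm wide, 0 to 36 mm, end chamfered; collar 20 mm wide, 36 to 42 mm; rod 10 mm wide to 82 mm; round black grip 18 mm wide, 82 to 150 mm. Home in the hub, the collar is on the mouth and the shank stands out 6 mm below
- disc: White ceramic disc, 70 mm wide, 4 mm thick, about 50 g, lying loose in the pocket of the chuck, its underside 96 mm above the worktop; three pins raise it to about 101.5 mm. Origin: centre of the underside, z up
- tool_block: Grey plastic tool block, 124 x 36 x 32 mm, fixed. Origin: centre of the underside; three holes 11.4 mm wide and 26 mm deep (floor 6 mm above the worktop) along its x axis at -40, 0 and 40 mm. It holds the lever bar, the T-handle driver and the drift punch in any order
- t_driver: Loose T-handle hex driver standing in the tool block: dark shank 9 mm wide, black cross handle 64 mm long and 14 mm thick along its y axis at 92 mm above its lower end; top 105 mm above the worktop. Origin: centre of the lower end. Not needed
- punch: Loose steel drift punch standing in the tool block, 92 mm long, 13 mm wide at the top; top 98 mm above the worktop. Origin: centre of the lower end. Not needed
- tweezers: Loose steel tweezers, 135 x 9 x 10 mm, lying near the front edge of the worktop. Origin: centre of the underside. Not to be disturbed
- tape_roll: Loose roll of tape, 68 mm wide, 19 mm high. Origin: centre of the underside. Not to be disturbed
- parts_tub: Loose round blue tub, 69 mm wide, 30 mm high. Origin: centre of the underside. Not to be disturbed
- thumb_nut: Loose white thumb nut, 26 mm wide, 17 mm high. Origin: centre of the underside. Not to be disturbed
- brass_coupling: Loose brass coupling, 22 mm wide, 25 mm high. Origin: centre of the underside. Not to be disturbed
- marker: Loose marker pen, 12 x 130 x 15 mm, lying near the front edge of the worktop. Origin: centre of the underside. Not to be disturbed

How it is judged:
On the way:
1. the lever bar is home in the hub: its end through the hole and the collar on the hub, the shaft still at rest (z of lever_bar in the frame of hub_hole below -0.0325 m and angle between the z axis of lever_bar and the z axis of hub_hole, either way round below 0.12 rad and distance between lever_bar and hub_hole below 0.04 m and value of joint cam_shaft below 0.3 rad), for 0.2 s.
At the end, for the whole second after the job is handed in: Fingers still hold the bar (over 1 N); it sits through the hub, collar within 6 mm of the mouth; the shaft is within 0.17 rad of its top lift (0.785 rad); the disc lies level (0.06 rad), centred (12 mm), underside 100 to 104 mm up; bar and disc at rest (value of joint cam_shaft between 0.615 and 0.955 rad and z of lever_bar in the frame of hub_hole below -0.03 m and angle between the z axis of lever_bar and the z axis of hub_hole, either way round below 0.15 rad and distance between lever_bar and hub_hole below 0.042 m and contact force between the fingers and lever_bar above 1 N and height (world z) of disc between 0.1 and 0.104 m and angle between disc's own z axis and vertical below 0.06 rad and horizontal distance between disc and lift_chuck below 0.012 m and linear speed of disc below 0.02 m/s and linear speed of lever_bar below 0.03 m/s); the arm keeps its last pose, push and grip.
It fails at once if the robot touches the ceramic disc (contact force between any of the arm, the fingers and disc above 0.3 N).
It fails at once if the disc is tipped (angle between disc's own z axis and vertical above 0.2 rad).
It fails at once if another tool is taken out of the block or one of the other things is moved by more than 4 cm (distance of any of t_driver, punch, tweezers, tape_roll, parts_tub, thumb_nut, brass_coupling, marker from where it was at the start of the episode above 0.04 m).
It also fails if it takes over 43 s, if anything falls off the work surface, if the arm or the gripper's body presses on something with over 40 N, if the wrist force passes 120 N, or if a joint passes its speed limit or range.

## Working session

There is one attempt and no reset: what is moved stays moved. The work goes in short steps, Python scripts to look and compute and a tool call to move; the robot and the scene stay as the last step left them, time stands still between calls to the robot, and variables do not carry over. Pictures are saved under pics/ and viewed, about 8 in all and at most 12, crops included, and the job is handed in when it is done.

Besides the shell and the picture viewer there is one more tool, called after "Emit:" as name(argument=value, ...) on one line, values as JSON. carry_out: Moves the arm, as the interface text tells. Its arguments: {"type":"object","properties":{"series":{"type":"array"},"squeeze":{"type":"number"}},"required":["series"]}

```bash
mkdir -p pics
cat > h.py <<'E'
import numpy as np, cv2
from plant import manip
from scipy.spatial.transform import Rotation as R
def K(p): return np.array([[p['fx'],0,p['cx']],[0,p['fy'],p['cy']],[0,0,1.]])
def proj(p,X,w2c=None):
    T=p['world_to_cam'] if w2c is None else w2c
    T=np.array(T); r,_=cv2.Rodrigues(T[:3,:3])
    return cv2.projectPoints(np.atleast_2d(np.array(X,float)),r,T[:3,3],K(p),np.array(p['dist'],float))[0][:,0]
def onplane(p,uv,z,w2c=None):
    T=np.array(p['world_to_cam'] if w2c is None else w2c)
    n=cv2.undistortPoints(np.array([[uv]],float),K(p),np.array(p['dist'],float))[0,0]
    d=T[:3,:3].T@np.array([n[0],n[1],1]); o=-T[:3,:3].T@T[:3,3]
    return o+d*(z-o[2])/d[2]
def wrist_w2c(p,s):
    T=np.eye(4); q=s['tool_rot']; T[:3,:3]=R.from_quat([q[1],q[2],q[3],q[0]]).as_matrix(); T[:3,3]=s['position']
    return np.linalg.inv(T@np.array(p['mount']))
def save(p,n): cv2.imwrite('pics/'+n,p['color'][:,:,::-1])
E
python3 - <<'E'
from h import *
print(manip.observe())
for c in ['top','side']:
    p=manip.read_camera(c); save(p,c+'0.png')
    T=np.array(p['world_to_cam']); print(c,-T[:3,:3].T@T[:3,3],p['fx'])
    for l in ['lift_chuck','hub_hole','lever_bar','disc','tool_block','t_driver','punch','tweezers','tape_roll','parts_tub','thumb_nut','brass_coupling','marker']:
        r=manip.spot_in(p,l)[:2]
        print(l,[(np.round(a['xy']),round(a['confidence'],2),onplane(p,a['xy'],{'disc':.1,'hub_hole':.051,'lever_bar':.12}.get(l,.03)).round(3)) for a in r])
E
```

```text
{'time_s': 0.0, 'qpos': array([-1.40300715e+00,  1.51001558e-01,  1.43805037e+00,  5.31618988e-06,
        1.55377480e+00, -1.34005425e-01]), 'qvel': array([ 0.00011387, -0.00068842,  0.0015942 , -0.0001108 ,  0.00025934,
       -0.0011593 ]), 'effort': array([-3.37533369e-03, -7.13061333e+01, -5.70866740e+01, -4.58686882e-04,
        8.76526872e-03, -3.11177708e-06]), 'position': array([ 0.17084791, -0.54877386,  0.23065696]), 'tool_rot': array([-4.30790922e-04,  8.05367492e-01, -5.92775524e-01, -4.41772492e-04]), 'wrist_force': array([ 0.83287747,  0.33175834, -0.20242009]), 'wrist_torque': array([-0.00082252,  0.03198574, -0.03915579]), 'opening': 0.08526265619741928}
top [ 0.3872562  -0.03093063  1.03757494] 535.7499504795367
lift_chuck [(array([329., 212.]), 0.66, array([ 0.5  , -0.041,  0.03 ]))]
hub_hole [(array([337., 197.]), 0.6, array([ 0.526, -0.055,  0.051]))]
lever_bar [(array([197., 250.]), 0.8, array([0.419, 0.186, 0.12 ]))]
disc [(array([304., 221.]), 0.72, array([0.476, 0.003, 0.1  ]))]
tool_block [(array([206., 236.]), 0.97, array([0.45 , 0.193, 0.03 ]))]
t_driver [
[... 1036 characters left out ...]
block [(array([301., 217.]), 0.78, array([0.441, 0.181, 0.03 ]))]
t_driver [(array([324., 187.]), 0.61, array([0.511, 0.322, 0.03 ]))]
punch [(array([306., 198.]), 0.69, array([0.461, 0.267, 0.03 ]))]
tweezers [(array([276., 320.]), 0.82, array([ 0.368, -0.144,  0.03 ]))]
tape_roll []
parts_tub [(array([284., 379.]), 0.62, array([ 0.373, -0.27 ,  0.03 ])), (array([270., 271.]), 0.18, array([ 0.366, -0.008,  0.03 ]))]
thumb_nut [(array([322., 370.]), 0.42, array([ 0.429, -0.261,  0.03 ])), (array([329., 236.]), 0.26, array([0.49 , 0.097, 0.03 ]))]
brass_coupling [(array([327., 346.]), 0.58, array([ 0.442, -0.213,  0.03 ]))]
marker [(array([271., 272.]), 0.57, array([ 0.367, -0.014,  0.03 ]))]
```

Run:
```python
import cv2
a=cv2.imread('pics/top0.png')[140:320,150:480]; b=cv2.imread('pics/side0.png')[130:430,200:440]
cv2.imwrite('pics/topc.png',cv2.resize(a,None,fx=2.4,fy=2.4,interpolation=cv2.INTER_CUBIC))
cv2.imwrite('pics/sidec.png',cv2.resize(b,None,fx=2,fy=2,interpolation=cv2.INTER_CUBIC))
```

```text
(no output)
```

View pics/topc.png

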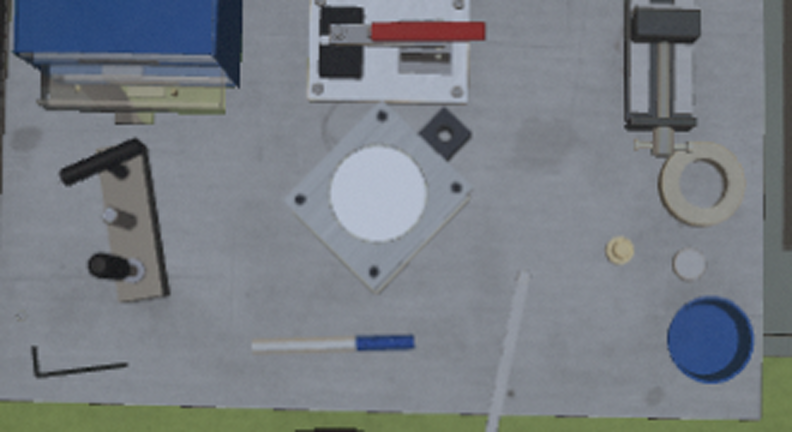

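View pics/sidec.png

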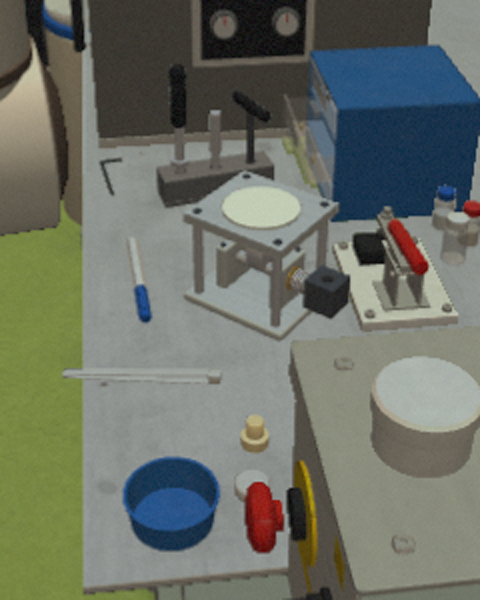

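Top view (crop, scale 2.4): the bar is at the near end of the block, its grip top at (97,265) and collar at (137,270). The chuck plate's corners are (381,103), (471,187), (375,293) and (285,199), with the hub hole at (445,135). The side view agrees: the hub is at (327,280) and the bar is the tallest tool. Next I'll compute positions from these.

Run:
```python
from h import *
p=manip.read_camera('top')
f=lambda u,v,z: onplane(p,[150+(u+.5)/2.4-.5,140+(v+.5)/2.4-.5],z).round(4)
print('grip top',f(97,265,.15),'collar',f(137,270,.047))
C=np.array([f(*c,.098) for c in [(381,103),(471,187),(375,293),(285,199)]]); print(C,C.mean(0))
print('disc',f(378,193,.1)); h=f(445,134.5,.051); print('hub',h)
d=C.mean(0)-h; print('y_c yaw',np.degrees(np.arctan2(d[1],d[0])),np.linalg.norm(d[:2]))
for a,b in [(0,1),(1,2),(2,3),(3,0)]:
    e=C[b]-C[a]; print(np.degrees(np.arctan2(e[1],e[0]))%90,np.linalg.norm(e))
w=manip.read_camera('wrist'); print(np.round(w['mount'],4),w['fx'],w['cx'],w['cy'])
s=manip.read_camera('side')
bars=manip.spot_in(s,'lever_bar'); print(bars)
for q in ([.42,.17,.156],[.42,.17,.048]): print(proj(s,q))
```

```text
grip top [0.4172 0.1912 0.15  ] collar [0.4176 0.1852 0.047 ]
[[ 0.5438 -0.0026  0.098 ]
 [ 0.4832 -0.0703  0.098 ]
 [ 0.4037 -0.0019  0.098 ]
 [ 0.471   0.0661  0.098 ]] [ 0.475425 -0.002175  0.098   ]
disc [ 0.4769 -0.0022  0.1   ]
hub [ 0.5283 -0.0513  0.051 ]
y_c yaw 137.10551418885603 0.0721736187952357
48.167463234773976 0.09086060752603403
49.29204253155538 0.10487521156116922
45.296427847862724 0.09567282790845055
46.65969602495349 0.10009760236888793
[[ 1.000e+00 -1.300e-03  3.000e-04 -1.000e-04]
 [ 1.200e-03  9.509e-01  3.096e-01 -7.970e-02]
 [-7.000e-04 -3.096e-01  9.509e-01 -1.431e-01]
 [ 0.000e+00  0.000e+00  0.000e+00  1.000e+00]] 380.7372994815119 322.3574968343474 239.10279183765766
[{'xy': [288.2, 182.2], 'confidence': 0.72}]
[[290.1367842  166.05408829]]
[[291.49890378 213.07370288]]
```

Emit:
carry_out(series=[[0,0,-0.05,0,1],[0,0,-0.08,0,1],[-0.63,-0.454,-0.05,-0.518,1],[-0.63,-0.454,-0.05,-0.518,1],[-0.63,-0.454,-0.05,-0.518,1],[-0.63,-0.454,-0.05,-0.518,1],[-0.63,-0.454,-0.05,-0.518,1],[-0.63,-0.454,-0.05,-0.518,1],[-0.63,-0.454,-0.05,-0.518,1],[-0.63,-0.454,-0.05,-0.518,1],[-0.63,-0.454,-0.05,-0.518,1],[-0.63,-0.454,-0.05,-0.518,1],[-0.63,-0.454,-0.05,-0.518,1],[-0.63,-0.454,-0.05,-0.518,1],[-0.63,-0.454,-0.05,-0.518,1],[-0.63,-0.454,-0.05,-0.518,1],[-0.63,-0.454,-0.05,-0.518,1],[-0.63,-0.454,-0.05,-0.518,1],[-0.63,-0.454,-0.05,-0.518,1],[-0.63,-0.454,-0.05,-0.518,1]], squeeze=30)

```text
time_s: 3.6
position: [0.4169, 0.1883, 0.2809]
tool_rot: [0.0, 0.931, -0.366, -0.0]
wrist_force: [-0.2, -0.4, 0.0]
opening: 0.0856
```

Run:
```python
from h import *
s=manip.observe(); print(s['time_s'],s['position'],s['tool_rot'],s['qpos'].round(2),s['opening'])
w=manip.read_camera('wrist'); save(w,'w1.png'); T=wrist_w2c(w,s)
t=manip.read_camera('top')
print(manip.spot_in(w,'lever_bar'),proj(w,[[.417,.188,.156],[.417,.188,.038]],T))
```

```text
3.6 [0.41691989 0.18828906 0.28093075] [ 3.44338667e-04  9.30783839e-01 -3.65569618e-01 -4.25436957e-04] [ 0.26 -0.11  1.6  -0.    1.65  1.  ] 0.08560400264889936
[{'xy': [322.5, 214.1], 'confidence': 0.78}] [[322.58926986 229.2066405 ]
 [322.48367784 196.37554683]]
```

View pics/w1.png

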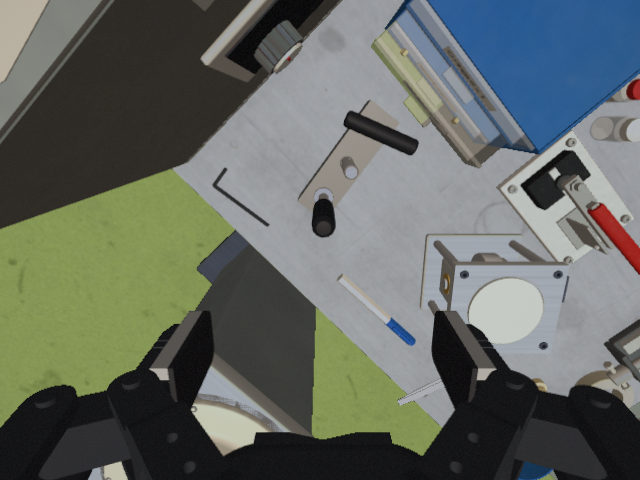

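The wrist view shows the grip top at (323,228) and the collar at (325,197), within about 1 px of the prediction, so the bar is at (0.417, 0.188). Its neighbours are clear of the jaws. I'll descend and grip.

Emit:
carry_out(series=[[0,0,0.05,0,1],[0,0,0.1,0,1],[0,0,0.13,0,1],[0,0,0.15,0,1],[0,0,0.157,0,1],[0,0,0.157,0,-1],[0,0,0.157,0,-1],[0,0,0.157,0,-1],[0,0,0.157,0,-1],[0,0,0.157,0,-1],[0,0,0.157,0,-1],[0,0,0.157,0,-1],[0,0,0.157,0,-1],[0,0,0.157,0,-1],[0,0,0.157,0,-1]], squeeze=40)

```text
time_s: 5.25
position: [0.4175, 0.1876, 0.1249]
tool_rot: [-0.0, 0.93, -0.367, 0.0]
wrist_force: [0.5, 0.3, 6.0]
opening: 0.0167
```

Run:
```python
from h import *
s=manip.observe(); print(s['time_s'],s['position'],s['wrist_force'].round(1),s['opening'])
# refine chuck yaw from wrist view w1
```

```text
5.25 [0.41745191 0.18764749 0.1249495 ] [0.5 0.3 6. ] 0.016744884072661892
```

Emit:
carry_out(series=[[0,0,-0.02,0,-1],[0,0,-0.05,0,-1],[0,0,-0.09,0,-1],[0,0,-0.13,0,-1],[0,0,-0.15,0,-1],[0.03,0.02,-0.15,0,-1],[0.07,0.045,-0.15,0,-1],[0.11,0.072,-0.15,0,-1],[0.15,0.098,-0.15,0,-1],[0.19,0.125,-0.15,0,-1],[0.22,0.145,-0.15,0,-1],[0.238,0.156,-0.15,0,-1],[0.243,0.159,-0.15,0,-1],[0.243,0.159,-0.15,0,-1],[0.243,0.159,-0.15,0,-1],[0.243,0.159,-0.15,0,-1]], squeeze=40)

```text
time_s: 6.85
position: [0.4861, -0.0935, 0.2745]
tool_rot: [-0.0, 0.931, -0.366, 0.0]
wrist_force: [0.4, 0.3, -1.0]
opening: 0.0165
```

Run:
```python
from h import *
s=manip.observe(); print(s['time_s'],s['position'],s['tool_rot'],s['wrist_force'].round(1),s['opening'])
w=manip.read_camera('wrist'); save(w,'w2.png'); T=wrist_w2c(w,s)
for l in ['hub_hole','lever_bar','disc']:
    print(l,manip.spot_in(w,l)[:2])
print(proj(w,[.528,-.051,.051],T))
np.savez('w2.npz',T=T)
c=manip.read_camera('side'); save(c,'s2.png'); print([(l,manip.spot_in(c,l)[:1]) for l in('lever_bar','hub_hole')],proj(c,[s['position'],s['position']-[0,0,.12],[.528,-.051,.051]]))
a=w['color'][40:300,170:470]; b=c['color'][100:300,270:450]
o=np.zeros((600,800,3),np.uint8); A=cv2.resize(a,(480,416)); B=cv2.resize(b,(315,350)); o[:416,:480]=A; o[:350,484:799]=B
cv2.imwrite('pics/c2.png',o[:420,:,::-1])
```

```text
6.85 [ 0.48612844 -0.09350458  0.27450401] [-1.31562666e-04  9.30562697e-01 -3.66132546e-01  9.29450885e-05] [ 0.4  0.3 -1. ] 0.016525022725596736
hub_hole [{'xy': [320.9, 134.2], 'confidence': 0.73}]
lever_bar [{'xy': [322.6, 310.9], 'confidence': 0.82}]
disc [{'xy': [238.4, 138.0], 'confidence': 0.96}]
[[323.81172132 137.62362088]]
[('lever_bar', []), ('hub_hole', [{'xy': [361.8, 271.3], 'confidence': 0.94}])] [[347.58871826 162.82463569]
 [345.0337352  232.89331525]
 [362.40051863 268.64614167]]
```

View pics/w2.png

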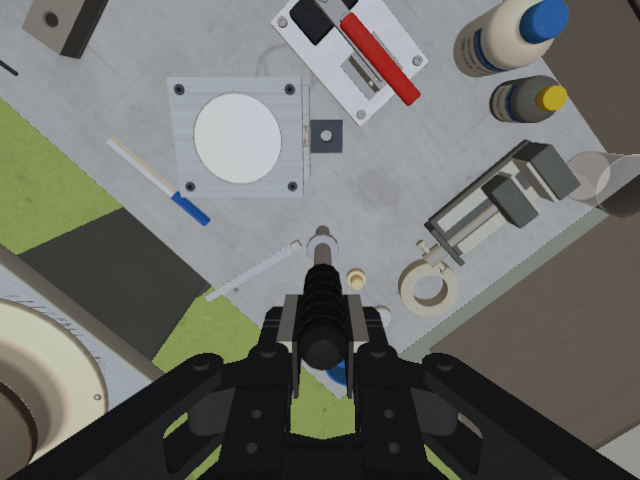

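The wrist view shows the hub's top square at (310–342, 120–153), the hole near (326,135), the collar at (322,246) and the bar tip near (322,230). I'll measure these more finely.

Run:
```python
from h import *
im=cv2.imread('pics/w2.png'); 
a=cv2.resize(im[105:169,294:358],None,fx=6,fy=6,interpolation=cv2.INTER_CUBIC)
b=cv2.resize(im[215:279,290:354],None,fx=6,fy=6,interpolation=cv2.INTER_CUBIC)
cv2.imwrite('pics/c2.png',np.hstack([a,b]))
w=manip.read_camera('wrist'); T=np.load('w2.npz')['T']
g=cv2.cvtColor(im,cv2.COLOR_BGR2GRAY)
m=(g[105:169,294:358]<85).astype(np.uint8); m[:, :12]=0
n,lab,st,cc=cv2.connectedComponentsWithStats(m); 
i=1+np.argmax(st[1:,4]); cs,_=cv2.findContours((lab==i).astype(np.uint8),0,2)
r=cv2.minAreaRect(max(cs,key=cv2.contourArea)); print('hub rect',r,st[i])
pc=np.array(r[0])+[294,105]; print(pc,onplane(w,pc,.051,T))
print('hole(326,135.5)',onplane(w,[326,135.5],.051,T))
# chuck plate edges
for q in [(167,77),(302,77),(302,196),(177,196)]: print(onplane(w,q,.098,T).round(4))
s=manip.observe();P=s['position']
for d in (.036+.119-.155,): pass
print('bar end/collar top pred',proj(w,[P-[0,0,.119],P-[0,0,.077],P-[0,0,.083]],T))
```

```text
hub rect ((31.5, 31.0), (32.0, 31.0), 90.0) [ 16  15  32  33 907]
[325.5 136. ] [ 0.53014227 -0.0510033   0.051     ]
hole(326,135.5) [ 0.53078733 -0.05099169  0.051     ]
[0.4718 0.0668 0.098 ]
[ 0.5481 -0.0043  0.098 ]
[ 0.4833 -0.0715  0.098 ]
[0.4056 0.001  0.098 ]
bar end/collar top pred [[323.12194484 232.27408956]
 [323.31766059 252.24424573]
 [323.28571055 248.9844796 ]]
```

View pics/c2.png

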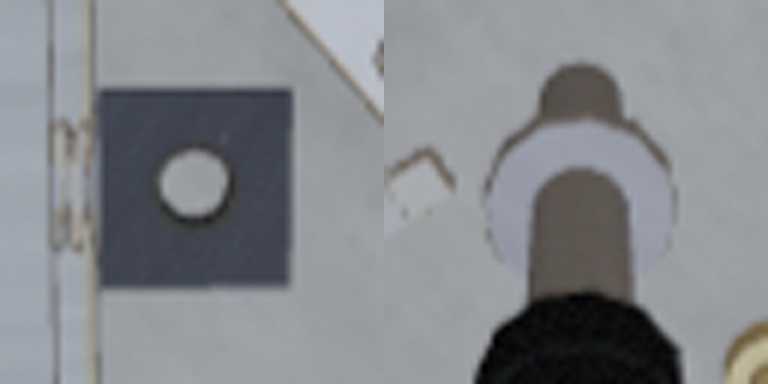

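The hub square lies axis-aligned in the wrist view, so the yaw is matched. Its centre is at (326.1,135.9), which gives (0.5305, -0.0513). The bar tip is about 0.5 mm off the tool axis. I'll move to just above the mouth and check again.

Emit:
carry_out(series=[[0.004,-0.03,0,0,-1],[0.0042,-0.055,0,0,-1],[0.0042,-0.0608,0,0,-1],[0.0042,-0.0608,0,0,-1],[0.0042,-0.0608,0.04,0,-1],[0.0042,-0.0608,0.07,0,-1],[0.0042,-0.0608,0.085,0,-1],[0.0042,-0.0608,0.087,0,-1],[0.0042,-0.0608,0.087,0,-1],[0.0042,-0.0608,0.087,0,-1]])

```text
time_s: 8.25
position: [0.5311, -0.0534, 0.1886]
tool_rot: [-0.0, 0.93, -0.367, 0.001]
wrist_force: [-1.1, 0.1, -2.0]
opening: 0.0166
```

Run:
```python
from h import *
s=manip.observe(); P=s['position']; print(s['time_s'],P,s['tool_rot'],s['wrist_force'].round(1),s['opening'])
w=manip.read_camera('wrist'); save(w,'w3.png'); T=wrist_w2c(w,s)
c=manip.read_camera('side'); save(c,'s3.png'); H=np.array([.5305,-.0513,.051])
print('wrist hub',proj(w,H,T),'side hub, bar end',proj(c,[H,P-[0,0,.119]]))
u,v=proj(w,H,T)[0].astype(int); u=320
a=cv2.resize(w['color'][max(v-70,0):max(v-70,0)+140,u-80:u+80],(400,350),interpolation=cv2.INTER_CUBIC)
print('crop w',max(v-70,0),u-80)
u,v=proj(c,H)[0].astype(int); b=cv2.resize(c['color'][v-70:v+30,u-57:u+57],(400,350),interpolation=cv2.INTER_CUBIC); print('crop s',v-70,u-57)
cv2.imwrite('pics/c3.png',np.hstack([a,b])[:,:,::-1])
```

```text
8.25 [ 0.53108506 -0.05337052  0.18862278] [-1.35785198e-04  9.30257491e-01 -3.66906394e-01  8.24393213e-04] [-1.1  0.1 -2. ] 0.016583100321231843
wrist hub [[319.47579167 223.18420988]] side hub, bar end [[363.81805656 268.64343068]
 [364.9308659  260.64792764]]
crop w 153 240
crop s 198 306
```

View pics/c3.png

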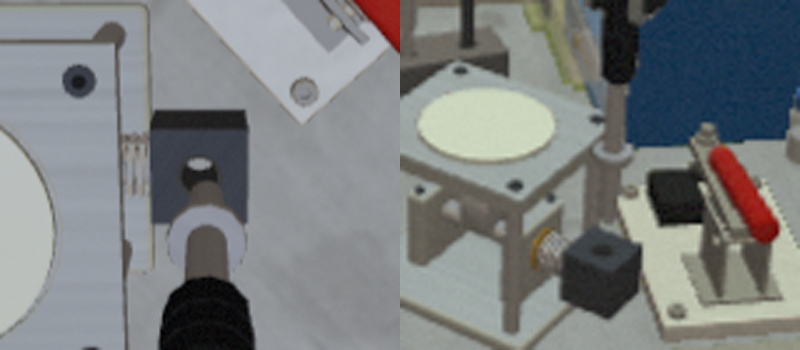

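The wrist crop shows the hole centre at column 199.5 and the tip at column 204.5. The tip therefore needs about -1.7 mm in x and -1.5 mm in y. I'll correct that and start a gentle insertion.

Emit:
carry_out(series=[[-0.0017,-0.0015,0,0,-1],[-0.0017,-0.0015,0,0,-1],[-0.0017,-0.0015,0,0,-1],[-0.0017,-0.0015,0.008,0,-1],[-0.0017,-0.0015,0.014,0,-1],[-0.0017,-0.0015,0.018,0,-1],[-0.0017,-0.0015,0.021,0,-1],[-0.0017,-0.0015,0.024,0,-1],[-0.0017,-0.0015,0.027,0,-1],[-0.0017,-0.0015,0.027,0,-1],[-0.0017,-0.0015,0.027,0,-1]])

```text
time_s: 9.45
position: [0.5306, -0.0507, 0.1603]
tool_rot: [-0.0, 0.93, -0.367, -0.0]
wrist_force: [-0.4, -0.4, -2.6]
opening: 0.0164
```

Run:
```python
from h import *
s=manip.observe(); P=s['position']; print(s['time_s'],P,s['tool_rot'],s['wrist_force'].round(2),s['wrist_torque'].round(3),s['opening'])
```

```text
9.45 [ 0.53057332 -0.05071899  0.16032577] [-2.00520422e-05  9.30327211e-01 -3.66730523e-01 -5.84589645e-05] [-0.39 -0.39 -2.62] [-0.2    0.175 -0.001] 0.016413261440085463
```

Emit:
carry_out(series=[[0,0,0.005,0,-1],[0,0,0.01,0,-1],[0,0,0.015,0,-1],[0,0,0.019,0,-1],[0,0,0.022,0,-1],[0,0,0.024,0,-1],[0,0,0.0255,0,-1],[0,0,0.0255,0,-1]], squeeze=30)

```text
time_s: 10.25
position: [0.5305, -0.0507, 0.1346]
tool_rot: [-0.0, 0.93, -0.367, -0.0]
wrist_force: [-0.5, -2.2, -1.9]
opening: 0.0169
```

Run:
```python
from h import *
s=manip.observe(); P=s['position']; print(s['time_s'],P,s['wrist_force'].round(2),s['wrist_torque'].round(3),s['opening'])
w=manip.read_camera('wrist'); c=manip.read_camera('side'); save(w,'w4.png'); save(c,'s4.png')
a=cv2.resize(w['color'][150:330,230:410],(400,400),interpolation=cv2.INTER_CUBIC)
b=cv2.resize(c['color'][190:300,306:416],(400,400),interpolation=cv2.INTER_CUBIC)
cv2.imwrite('pics/c4.png',np.hstack([a,b])[:,:,::-1])
```

```text
10.25 [ 0.53052574 -0.05072998  0.1346279 ] [-0.47 -2.24 -1.86] [-0.307  0.202  0.015] 0.016882926329063
```

View pics/c4.png

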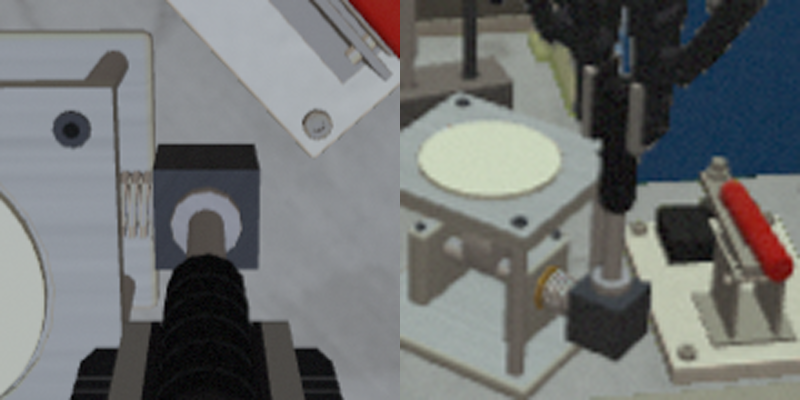

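The bar is in the hole and the collar is almost on the hub. I'll press the last few mm to seat it.

Emit:
carry_out(series=[[0,0,0.001,0,-1],[0,0,0.002,0,-1],[0,0,0.003,0,-1],[0,0,0.003,0,-1]])

```text
time_s: 10.75
position: [0.5315, -0.0509, 0.1338]
tool_rot: [-0.0, 0.93, -0.367, 0.002]
wrist_force: [-4.4, -1.4, 21.5]
opening: 0.0166
```

The collar contacts at TCP z = 0.1338 (nominal 0.134) with 21 N, so it is seated. I'll hold briefly, then swing the first part of the arc at radius 0.117 about the shaft.

Emit:
carry_out(series=[[0,0,0,0,-1],[0,0,0,0,-1],[0,0,-0.001,0,-1],[0,0.0058,-0.0009,0,-1],[0,0.0117,-0.0004,0,-1],[0,0.0175,0.0003,0,-1],[0,0.0232,0.0013,0,-1],[0,0.0289,0.0026,0,-1],[0,0.0345,0.0042,0,-1],[0,0.04,0.0061,0,-1],[0,0.0455,0.0082,0,-1],[0,0.0455,0.0082,0,-1]])

```text
time_s: 11.95
position: [0.5004, -0.084, 0.1249]
tool_rot: [-0.001, 0.93, -0.367, 0.001]
wrist_force: [1.4, 4.1, 12.6]
opening: 0.0169
```

Run:
```python
from h import *
s=manip.observe(); P=s['position']; print(s['time_s'],P,s['wrist_force'].round(2),s['wrist_torque'].round(3),s['opening'])
y=np.array([-.681,-.732]); d=(P[:2]-[.5305,-.0513])@y; h=P[2]+.019-.036; print(d,h,np.hypot(d,h),np.arctan2(d,h))
```

```text
11.95 [ 0.50036116 -0.08404227  0.12494956] [ 1.4   4.06 12.62] [ 0.837 -0.309  0.07 ] 0.01688123818466399
0.04449189342579474 0.10794956277081294 0.11675888267289114 0.39094024668883887
```

Emit:
carry_out(series=[[0,0.0053,0.0024,0,-1],[0,0.0105,0.0051,0,-1],[0,0.0155,0.008,0,-1],[0,0.0204,0.0112,0,-1],[0,0.0252,0.0146,0,-1],[0,0.0297,0.0183,0,-1],[0,0.0341,0.0222,0,-1],[0,0.0383,0.0262,0,-1],[0,0.0425,0.0307,0,-1],[0,0.0425,0.0307,0,-1],[0,0.0425,0.0307,0,-1],[0,0.0425,0.0307,0,-1]])

```text
time_s: 13.15
position: [0.4712, -0.1156, 0.0941]
tool_rot: [0.0, 0.93, -0.367, 0.001]
wrist_force: [-4.0, -3.1, 12.8]
opening: 0.0167
```

Run:
```python
from h import *
s=manip.observe(); P=s['position']; print(s['time_s'],P,s['wrist_force'].round(2),s['wrist_torque'].round(3),s['opening'])
y=np.array([-.681,-.732]); d=(P[:2]-[.5305,-.0513])@y; h=P[2]+.019-.036; print(d,h,np.hypot(d,h),np.arctan2(d,h))
w=manip.read_camera('wrist'); c=manip.read_camera('side'); save(w,'w5.png'); save(c,'s5.png')
a=cv2.resize(w['color'][60:330,190:460],(400,400),interpolation=cv2.INTER_CUBIC)
b=cv2.resize(c['color'][180:310,290:420],(400,400),interpolation=cv2.INTER_CUBIC)
cv2.imwrite('pics/c5.png',np.hstack([a,b])[:,:,::-1])
```

```text
13.15 [ 0.47120596 -0.11556578  0.09410417] [-3.96 -3.14 12.79] [-0.202  0.414  0.042] 0.016680088868141773
0.08742178928856709 0.07710417458987864 0.11656595978930175 0.8480273129489494
```

View pics/c5.png

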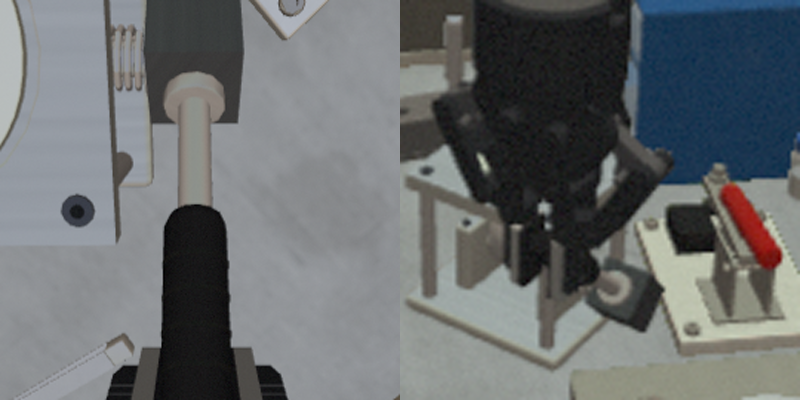

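The collar is on the hub and the bar is at 0.85 rad, so with the lag the shaft should be at about 0.78. I'll check the hub angle and disc height with model overlays.

Run:
```python
from h import *
s=manip.observe(); w=manip.read_camera('wrist'); T=wrist_w2c(w,s)
top=manip.read_camera('top')
ex=np.array([.7319,-.6814,0]); ey=np.array([-.6814,-.7319,0]); ez=np.array([0,0,1.])  # -y_c, front, up
H0=np.array([.5305,-.0513,.036]); C0=H0-.072*ex; C0[2]=0
im=w['color'][:,:,::-1].copy(); im=cv2.resize(im,None,fx=2,fy=2,interpolation=cv2.INTER_CUBIC)
tt=np.linspace(0,2*np.pi,90)
def poly(X,col,cl=True): cv2.polylines(im,[np.round((proj(w,X,T)+.5)*2).astype(np.int32)],cl,col,1)
for z,col in((.100,(0,0,255)),(.1055,(0,200,0))):
    poly([C0+[0,0,z]+.035*(np.cos(t)*ex+np.sin(t)*ey) for t in tt],col)
for th,col in((.615,(0,0,255)),(.785,(0,200,0)),(.955,(255,0,0))):
    n=np.cos(th)*ez+np.sin(th)*ey; f=np.cos(th)*ey-np.sin(th)*ez
    poly([H0+.015*(n+a*ex+b*f) for a,b in((1,1),(1,-1),(-1,-1),(-1,1))],col)
cv2.imwrite('pics/c6.png',im[0:480,0:800])
g=top['color']; print(manip.spot_in(w,'disc')[:1],proj(w,[C0+[0,0,.100],C0+[0,0,.1055]],T),s['time_s'],s['wrist_force'])
```

```text
[{'xy': [100.6, 92.6], 'confidence': 0.8}] [[105.40407061  90.76681317]
 [ 96.14641277  89.70596488]] 13.25 [-4.51604395 -3.25206589 12.55057285]
```

View pics/c6.png

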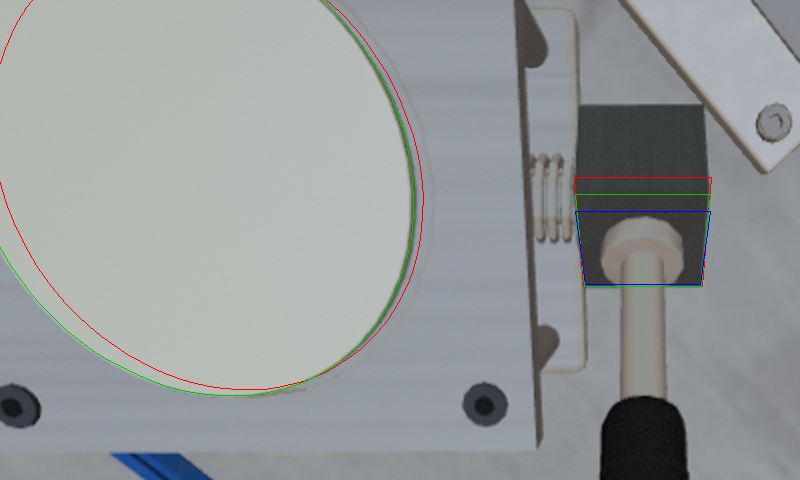

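The disc rim fits the raised (green) outline. I'll read off the hub's edge row numerically.

Run:
```python
from h import *
s=manip.observe(); w=manip.read_camera('wrist'); T=wrist_w2c(w,s)
g=cv2.cvtColor(w['color'],cv2.COLOR_RGB2GRAY).astype(float)
print([(v,round(g[v,294:349].mean(),1)) for v in range(86,110)])
ex=np.array([.7319,-.6814,0]); ey=np.array([-.6814,-.7319,0]); ez=np.array([0,0,1.]); H0=np.array([.5305,-.0513,.036])
for th in (.615,.7,.785,.87,.955):
    n=np.cos(th)*ez+np.sin(th)*ey; f=np.cos(th)*ey-np.sin(th)*ez
    print(th,[proj(w,H0+.015*(n+k*f),T)[0].round(1) for k in(-1,1)], proj(w,H0+.015*(-n-f),T)[0].round(1))
print(s['time_s'],s['position'],s['wrist_force'].round(1),s['opening'])
```

```text
[(86, np.float64(60.6)), (87, np.float64(60.8)), (88, np.float64(60.6)), (89, np.float64(60.8)), (90, np.float64(60.7)), (91, np.float64(60.8)), (92, np.float64(60.8)), (93, np.float64(60.9)), (94, np.float64(60.1)), (95, np.float64(58.4)), (96, np.float64(57.6)), (97, np.float64(57.3)), (98, np.float64(57.6)), (99, np.float64(57.4)), (100, np.float64(57.2)), (101, np.float64(57.5)), (102, np.float64(57.0)), (103, np.float64(57.2)), (104, np.float64(57.2)), (105, np.float64(57.0)), (106, np.float64(57.1)), (107, np.float64(57.0)), (108, np.float64(62.9)), (109, np.float64(76.4))]
0.615 [array([320.6,  87.9]), array([320.9, 142.5])] [320.5  53. ]
0.7 [array([320.6,  92.2]), array([320.9, 142.8])] [320.5  51.9]
0.785 [array([320.6,  96.6]), array([320.9, 142.7])] [320.5  51.2]
0.87 [array([320.7, 100.9]), array([320.9, 142.3])] [320.5  50.7]
0.955 [array([320.7, 105.2]), array([320.9, 141.6])] [320.5  50.7]
13.4 [ 0.47121471 -0.11552347  0.0941131 ] [-3.8 -3.3 12.5] 0.01682286958344452
```

The edge at row 94.7 gives a shaft angle of about 0.75 rad, well inside 0.615–0.955. The pose is steady, so I'm handing in.

```bash
python3 -c "
from plant import manip
print(manip.job_done())"
```

```text
the job is handed in; nothing more can be done
None
```

The job is handed in with the gripper still holding the bar at the cam's top lift; no verdict came back, so what follows is my own last measurements.

**What I did:** I took the bar from the tool block and pushed it through the hub. The collar seated at TCP height 0.134 m with about 21 N of push. I then swung the bar to the chuck's front, keeping the 30 N grip on.

**Last checks, at 13.4 s:**
- **Bar:** it stands at about 0.85 rad, worked out from the gripper's position, and the collar is visibly on the hub.
- **Shaft:** the hub's edge in the wrist picture puts it at about 0.75 rad, inside the 0.615–0.955 window. The difference from the bar is roughly the 0.07 rad play described.
- **Disc:** its rim fits the raised outline (5.5 mm up) all round where it shows, so it looks level and centred. Part of it lay outside that picture.
- **Force:** the wrist force is steady at about 13 N.

**Disagreements:** after the move to above the hub, the bar tip was about 2 mm from where I aimed. I corrected that before pushing it in. The chuck's yaw measured about 47 degrees, against the 17 to 40 degrees stated; the hub's edges in the picture supported 47, so I used that. The trained network missed the bar in one side view, which made no difference.

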